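Eject the carved tile and file it in its own pigeonhole

ROBOT

A 6-joint arm with a two-finger parallel gripper is mounted at the origin on the work surface. World frame = base frame: x ahead of the robot, y to its left, z up, the work surface at z = 0. Lengths are in m, angles in rad, forces in N, time in s.
With the tool pointing down it reaches from about 0.4 to 0.925 m from the base axis. Payload 12.5 kg.
Tool frame: the origin (TCP) lies between the finger pads; the fingertips stand 17 mm ahead of it and the grasp point (between the pads) lies 2 mm behind it; z points along the fingers, y is the line along which they close (so a half turn about z gives the same grasp; the last joint's range is limited). The gripper opens to 95 mm and grips with 3 to 60 N. Pads are 20 mm wide; open, the fingers measure 119 mm over their backs; the gripper's body (75 mm by 180 mm) begins 59 mm behind the grasp point.
Start: joints at [0.995, 0.491, 1.559, -0, 1.092, -0.106], TCP at [0.283, 0.557, 0.232] pointing down, gripper open.
Joint ranges: [-3.1, 3.1], [-0.84, 2.19], [0.05, 2.79], [-1.13, 4.28], [0.06, 2.93], [-2.69, 2.69]. Speed limits (rad/s): [2.22, 2.22, 2.79, 3.14, 3.14, 3.14].

INTERFACE

Orientations are given as a unit quaternion [x, y, z, w].
In Python, from rig import manip, read_camera, camera_model gives the robot as it stands.
- The arm moves only by the shell command python3 -m creep 'ROWS'. ROWS is a JSON object of lists of equal length, an entry for each row: "twist": the turn, a rotation vector about the tool's x, y, z as a fraction of full scale, a list of three; "slide": the shift along the tool's x, y, z as a fraction of full scale, a list of three; "claw": the closure, from -1 (fully open) to 1 (shut). In form: {"twist": [[ax, ay, az], ...], "slide": [[tx, ty, tz], ...], "claw": [claw, ...]}. A call has 1 to 10 rows; each row is the pose to reach, as a shift and turn from the pose commanded when the call began, along the tool's axes at that moment; what a row does not reach only later rows make up. Full scale, the value 1, is 50 cm for a shift and 90 degrees for a turn. A row lasts 1/10 s, in which the tool goes at most 50 mm and 8.59 degrees, less where a joint would pass 70% of its speed; a pose out of reach is approached as far as the arm can. A call with a number of a shift or a turn outside -1 to 1 is refused whole. A call with a gripper value outside its range is refused whole. The fingers move at their own pace and stop on an object; the grip force is fixed at half the most. Time passes only in rows, so rows that repeat a pose let the fingers close. It gives the time, the measured TCP pose, the force, the opening and the grip force at its end, in the units of the state.
- manip.get_state(): the state, without advancing time (a new reading comes with each control period).
- read_camera(name): name is "scene" or "top"; returns (picture, depth): 420x560x3 uint8, red, green, blue; 420x560 float32, m along the optical axis (not along the pixel's ray), 0 where there is no reading.
- camera_model(name): a dict with "intrinsics" (3x3 intrinsics, pixels), "T" (4x4, takes a point from camera to world coordinates). Camera axes: x right, y down, z forward; pixel columns grow to the right and rows downward; lengths in m; the calibration is good to about 2 mm. A picture is of the moment at which its call begins. camera_model takes no time and is no camera call.
- manip.sign_off(): hands the job in; it is judged then, once.
The state is a dict: "time": time; "joints": joint angles; "qd": joint speeds; "tau": joint torques, N m; "tool_pos": TCP position; "tcp_rot": TCP orientation; "ft_force": force on the tool from outside, world axes, zero at the start; "moment": the same for the moment, N m; "opening": opening from 0.0 (shut) to 1.0 (fully open); "grasp_force": force on a finger pad.
Only numpy, scipy, OpenCV 4.12 (cv2) and the standard library are available. Lean on these libraries where they do the work, as an engineer would, in place of code of your own. Each camera call takes 0.05 s, during which the arm holds its last target. There are 200 camera calls.

TASK

Twist the sprung knob of the carving jig clockwise to its stop so that it pushes the tile out of the channel, and let the knob spring back. Then put the tile away, face up and plain end first, in the pigeonhole whose roof bears the same round mark as the tile's medallion, pushed fully home against the back so that only the medallion end sticks out. Leave the other things on the bench where they are.

Things in the scene. Friction and masses are not known exactly. Their poses are not given: they have to be found in the camera images.
- jig: fixed carving jig: a low channel on a steel base 90 mm wide. Origin: on the bench under the middle of the channel; +x runs along the channel from its open front to the knob, z up. Steel lips at 37 to 43 mm height overhang the channel's rear (x = 20 to 60 mm) by 6 mm a side and hold the tile down. Red knob housing at x = 84 to 146 mm, top 48 mm.
- channel_front (a point): middle of the channel floor at the front end of its rails, axes as the jig: x = -60 mm, 20 mm above the bench. Channel 64 mm wide between wooden rails 12 mm thick, tops 42 mm above the bench, 120 mm long, starting here. A floor tongue 36 mm wide continues 22 mm further to the front.
- knob_grip (a point): point on the upright knob axis at the height to grip, 74.5 mm above the bench, at x = 115 mm of the jig. The knob is a black bar 46 mm long, 13 mm thick, 26 mm tall (top at 82.5 mm) on a disc 48 mm across whose top is at 56.5 mm. The point turns with the knob: its x axis lies along the bar (along the jig's x axis at rest), z up.
- knob (a joint): angle of the sprung knob in rad: 0 at rest, grows clockwise seen from above, to a hard stop somewhat under a quarter turn. The spring takes about 0.1 N m at rest, 0.4 at the stop, and turns it back to 0 when let go. Drives the ejector 37 mm per rad.
- tile: loose pale stone tile 110 x 60 x 14 mm, about 0.2 kg, starting in the channel under the lips, plain end to the front. Origin: centre of its underside; +x points to the medallion end, z up out of its face. The medallion is a raised disc 30 mm across, 8 mm high. With the knob at its stop the tile has come forward 50 mm, clear of the lips, its plain end 45 mm out in front of the rails.
- tile_medallion (a point): point on the tile 38 mm along its +x axis from the middle, at half its thickness, under the medallion
- nook_round: fixed wooden pigeonhole with a raised disc (32 mm) on its roof: the tile's own place. Outside 80 mm deep and wide, 39 mm high (44 with the mark). Origin: centre of its underside on the bench; +x points inwards from mouth to back. The tile goes in flat, plain end first (its medallion is too tall for the roof); fully home, its middle is at x = -23 mm and 38 mm of it stands out of the mouth.
- round_mouth (a point): middle of the inner floor's edge at the mouth of the round-marked pigeonhole, axes as the pigeonhole: x = -40 mm, 10 mm above the bench. Inner width 66 mm, inner height 20 mm, back wall face 72 mm inwards.
- nook_square: fixed pigeonhole of the same size and axes with a raised square on its roof; not for this tile, stays empty
- nook_cross: fixed pigeonhole of the same size and axes with a raised cross on its roof; not for this tile, stays empty
- mat: fixed black rubber mat, 130 mm (x) by 160 mm (y), 4 mm thick, kept free to lay the tile down on. Origin: centre of its underside
- mallet: bystander: barrel-shaped wooden mallet standing on the end of its head, 88 mm across, 110 mm tall, its handle level, 160 mm out along +x at 60 mm height; origin centre of underside
- chisel_a: bystander: stone chisel lying on the bench between jig and pigeonholes, about 170 mm long, 11 mm thick; origin centre of the shank's underside, x along it
- chisel_b: bystander: thin stone chisel lying on the bench, about 190 mm long, 10 mm thick; origin centre of the shank's underside, x along it
- brush: bystander: flat dust brush, about 170 x 60 x 17 mm, lying; bristles towards +x
- offcut: bystander: grey stone offcut 45 x 30 x 26 mm; origin centre of underside
- offcut2: bystander: reddish stone offcut 70 x 40 x 30 mm; origin centre of underside
- rubbing_block: bystander: dark wooden rubbing block 85 x 45 x 30 mm; origin centre of underside

How it is judged:
On the way, in this order (a step that is already met when the one before it is completed fails the run):
1. the knob is twisted to its stop and the tile has been pushed forward out of the lips (value of joint knob above 1.27 rad and x of tile in the frame of jig between -0.08 and -0.042 m), for 0.1 s.
2. the knob is let go and has sprung back, the tile still lying in the channel (value of joint knob below 0.1 rad and contact force between the fingers and knob below 0.1 N and x of tile in the frame of jig between -0.08 and -0.038 m), for 0.1 s.
At the end, for the whole second after the job is handed in: The tile lies at rest, face up (within 0.1 rad), in the round-marked pigeonhole with its plain end within 6 mm of the back wall and the medallion end outside; the knob is back at rest (below 0.1 rad) (x of tile in the frame of nook_round between -0.029 and -0.017 m and y of tile in the frame of nook_round between -0.008 and 0.008 m and z of tile in the frame of nook_round between 0.006 and 0.015 m and x of tile_medallion in the frame of nook_round below -0.05 m and angle between tile's own z axis and vertical below 0.1 rad and linear speed of tile below 0.01 m/s and value of joint knob below 0.1 rad); the robot touches nothing.
It fails at once if a bystander is shifted by more than 30 mm (distance of any of mallet, chisel_a, chisel_b, brush, offcut, offcut2, rubbing_block from where it was at the start of the episode above 0.03 m).
It also fails if it takes over 70 s, if anything falls off the work surface, if the arm or the gripper's body presses on something with over 40 N, if the wrist force passes 120 N, or if a joint passes its speed limit or range.

## Working session

There is one attempt and no reset: what is moved stays moved. The work goes in short steps, Python scripts to look and compute and a shell command to move; the robot and the scene stay as the last step left them, time stands still between calls to the robot, and variables do not carry over. Pictures are saved under pics/ and viewed, at most 10 in all, crops included, and the job is handed in when it is done.

```bash
mkdir -p pics; ls
python3 - <<'E'
from rig import manip, read_camera, camera_model
import cv2, numpy as np
for n in ("scene","top"):
    p,d=read_camera(n); cv2.imwrite(f"pics/{n}0.png",p[:,:,::-1]); np.savez(f"{n}0.npz",p=p,d=d)
    m=camera_model(n); print(n,np.round(m["intrinsics"],1).tolist(),np.round(m["T"],3).tolist())
s=manip.get_state(); print(s)
E
```

```text
pics
scene [[387.2, 0.0, 280.6], [0.0, 387.2, 218.3], [0.0, 0.0, 1.0]] [[0.59, 0.52, -0.618, 1.193], [0.807, -0.366, 0.463, -0.394], [0.014, -0.772, -0.635, 0.646], [0.0, 0.0, 0.0, 1.0]]
top [[393.3, 0.0, 285.3], [0.0, 393.3, 213.9], [0.0, 0.0, 1.0]] [[-0.008, -0.998, 0.063, 0.541], [-1.0, 0.009, 0.025, -0.004], [-0.025, -0.063, -0.998, 1.118], [0.0, 0.0, 0.0, 1.0]]
{'time': 0.1, 'joints': array([ 9.95381980e-01,  4.91521643e-01,  1.55937208e+00, -2.86139860e-05,
        1.09168062e+00, -1.05608322e-01]), 'qd': array([ 0.00105219, -0.00280777, -0.00221599,  0.00127141,  0.00033611,
        0.00066107]), 'tau': array([ 2.59138302e-03, -6.13628626e+01, -2.58605057e+01,  6.93897181e-02,
        4.69382980e-02, -8.87716124e-05]), 'tool_pos': array([0.28283473, 0.55713391, 0.23111193]), 'tcp_rot': array([ 2.32742214e-01,  9.72538339e-01, -4.66902186e-04, -1.51963196e-04]), 'ft_force': array([-0.60358083,  0.85694166,  0.49578425]), 'moment': array([-0.06459364,  0.04045971,  0.05146801]), 'grasp_force': 0.0, 'opening': 0.9991198414809442}
```

View pics/top0.png

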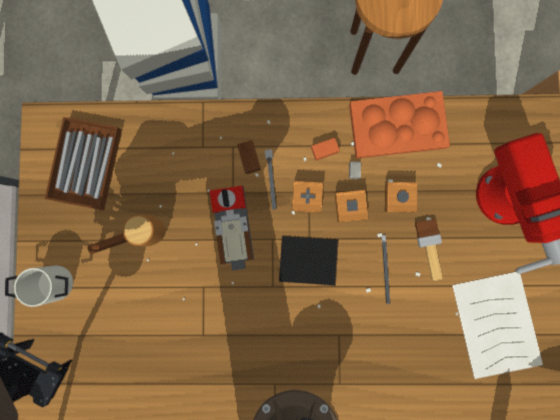

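View pics/scene0.png

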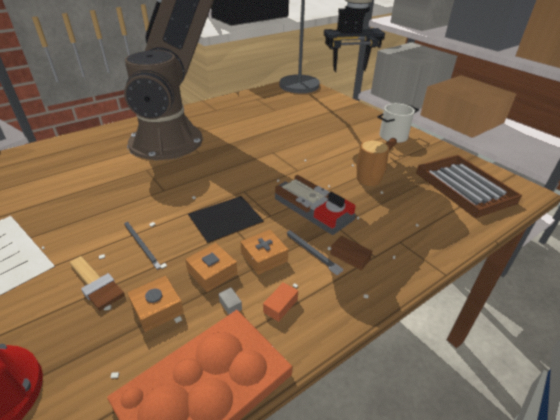

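The top view shows the jig with its knob at about (227,198) and its front at (237,262). The mat is at (308,260). The cross, square and round nooks are at (307,197), (351,206) and (402,196), and chisel_a is at (272,180). The scene view shows the round nook at (155,303). Next I'll crop in and measure.

```bash
cat > h.py <<'E'
import numpy as np, cv2
from rig import camera_model
M={n:camera_model(n) for n in("scene","top")}
def ray(n,u,v):
    m=M[n];T=m["T"];d=T[:3,:3]@np.linalg.inv(m["intrinsics"])@np.array([u,v,1.]);return T[:3,3].copy(),d
def onz(n,u,v,z):
    o,d=ray(n,u,v);return o+d*(z-o[2])/d[2]
def proj(n,P):
    m=M[n];q=np.linalg.inv(m["T"])@np.append(P,1);q=m["intrinsics"]@q[:3];return q[:2]/q[2]
def tri(a,b):
    (o1,d1),(o2,d2)=ray("top",*a),ray("scene",*b)
    A=np.stack([d1,-d2],1);t=np.linalg.lstsq(A,o2-o1,rcond=None)[0]
    p,q=o1+t[0]*d1,o2+t[1]*d2;return (p+q)/2,np.linalg.norm(p-q)
def pts(n,d):
    m=M[n];v,u=np.mgrid[:420,:560];K=m["intrinsics"]
    c=np.stack([(u-K[0,2])/K[0,0]*d,(v-K[1,2])/K[1,1]*d,d,np.ones_like(d)],-1)
    return (c@m["T"].T)[...,:3]
E
python3 - <<'E'
import numpy as np,cv2
from h import *
t=np.load("top0.npz");s=np.load("scene0.npz")
a=cv2.resize(t["p"][180:275,205:260],None,fx=6,fy=6,interpolation=cv2.INTER_CUBIC)
b=cv2.resize(t["p"][170:230,285:425],None,fx=3.3,fy=3.3,interpolation=cv2.INTER_CUBIC)
c=cv2.resize(s["p"][225:335,120:295],None,fx=2.6,fy=2.6,interpolation=cv2.INTER_CUBIC)
im=np.zeros((600,800,3),np.uint8);im[:570,:330]=a;im[:198,335:335+462]=b;im[210:210+286,335:335+455]=c
cv2.imwrite("pics/crop1.png",im[:,:,::-1])
for n,z in(("top",t),("scene",s)):
    P=pts(n,z["d"]);hsv=cv2.cvtColor(z["p"],cv2.COLOR_RGB2HSV)
    # nooks: points with z 0.025..0.06 
    reg=((P[...,2]>.03)&(P[...,2]<.06)&(P[...,0]>.4)&(P[...,0]<.75)).astype(np.uint8)
    k,l,st,ce=cv2.connectedComponentsWithStats(reg)
    for i in range(1,k):
        if st[i,4]>100:
            q=P[l==i];r=cv2.minAreaRect(q[:,:2].astype(np.float32)*1000);print(n,ce[i].round(1),st[i,4],np.round(np.median(q,0),4),[np.round(x,1) for x in r])
    print(n,"mat z",np.median(P[255:265,300:315,2]) if n=="top" else np.median(P[212:222,220:235,2]))
E
```

```text
top [497.2 197.3] 613 [ 0.6448 -0.5491  0.0374] [array([ 649.5, -558.6]), array([144.4,  63.9]), np.float64(16.8)]
top [307.4 195.7] 842 [ 0.6578 -0.0385  0.039 ] [array([658.6, -39.4]), array([80.1, 80.3]), np.float64(86.1)]
top [401.7 196.1] 870 [ 0.6545 -0.2966  0.0387] [array([ 654.5, -298.1]), array([80.5, 80.2]), np.float64(88.3)]
top [231.2 225.2] 2073 [0.5738 0.1699 0.0409] [array([582.2, 172.8]), array([206.4,  90.8]), np.float64(7.6)]
top [351.7 205.2] 860 [ 0.6311 -0.1604  0.0389] [array([ 631.1, -160.6]), array([80.1, 80.1]), np.float64(5.0)]
top [ 31.3 281.3] 159 [0.429  0.7231 0.0457] [array([432. , 719.2]), array([16.9, 62.6]), np.float64(76.7)]
top mat z 0.003718051731396055
scene [395.4 129. ] 228 [0.4525 0.6413 0.0452] [array([446.7, 660.9]), array([98.3, 44.3]), np.float64(54.2)]
scene [369.6 172.1] 245 [0.593  0.3695 0.0462] [array([582.6, 381.2]), array([86.2, 40.3]), np.float64(38.4)]
scene [313.8 199.1] 1582 [0.5849 0.1623 0.0414] [array([581. , 170.4]), array([209.4,  93.3]), np.float64(8.5)]
scene [263.6 247. ] 989 [ 0.6637 -0.0448  0.0395] [array([657.9, -40.6]), array([80.9, 82.9]), np.float64(86.1)]
scene [210.2 262.2] 1114 [ 0.6378 -0.1651  0.0396] [array([ 630.9, -161.7]), array([81.3, 81.1]), np.float64(5.5)]
scene [153.6 298.5] 1450 [ 0.661  -0.3016  0.0397] [array([ 653.7, -299.5]), array([80.1, 83.1]), np.float64(88.4)]
scene [ 17.4 365. ] 599 [ 0.6638 -0.5392  0.0356] [array([ 649., -539.]), array([117.9,  24.5]), np.float64(10.1)]
scene mat z 0.004734410902678843
```

View pics/crop1.png

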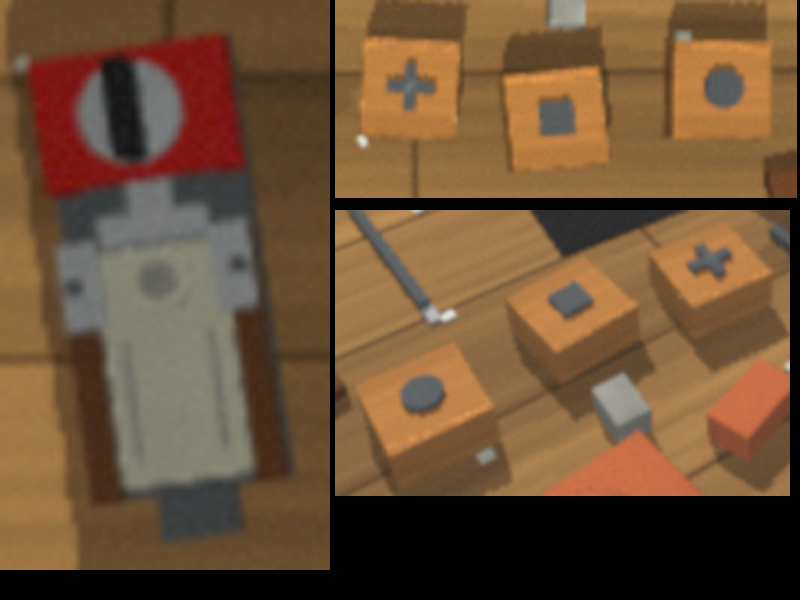

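The crop shows the round nook's disc at (402,196) in the top view. The scene view shows closed backs, so the mouths face the robot. The jig's tile is plain end to the front, with its medallion under the ejector side. I'll refine the jig, tile, knob and mat.

Run:
```python
import numpy as np,cv2
from h import *
D={n:np.load(n+"0.npz") for n in("top","scene")}
def rect(n,mask,z,roi,name):
    m=np.zeros((420,560),np.uint8);y0,y1,x0,x1=roi;m[y0:y1,x0:x1]=mask[y0:y1,x0:x1]
    k,l,st,ce=cv2.connectedComponentsWithStats(m);i=1+st[1:,4].argmax()
    vs,us=np.where(l==i);q=np.array([onz(n,u,v,z)[:2] for u,v in zip(us,vs)])
    r=cv2.minAreaRect((q*1000).astype(np.float32));P=pts(n,D[n]["d"])[l==i]
    print(n,name,ce[i].round(1),st[i,4],"ctr",np.round(r[0],1),"size",np.round(r[1],1),"ang",round(r[2],1),"mean",q.mean(0).round(4),"z",np.median(P[:,2]).round(4))
    return ce[i]
for n,R in(("top",(180,275,205,260)),("scene",(170,240,270,362))):
    p=D[n]["p"];h=cv2.cvtColor(p,cv2.COLOR_RGB2HSV);H,S,V=[h[...,i] for i in range(3)];P=pts(n,D[n]["d"])
    rect(n,((H<8)|(H>172))&(S>180)&(V>110)&(P[...,2]<.053),.048,R,"housing")
    rect(n,(P[...,2]>.07)&(P[...,2]<.1),.0825,R,"bar")
    rect(n,(H>15)&(H<40)&(S<75)&(V>120)&(P[...,2]<.05),.034,R,"tile")
    M2=(225,295,270,345) if n=="top" else (190,245,180,270)
    rect(n,(V<60)&(P[...,2]<.01),.004,M2,"mat")
    N=(170,230,380,425) if n=="top" else (275,325,125,190)
    rect(n,(P[...,2]>.0365)&(P[...,2]<.0415)|((P[...,2]>.0365)&(P[...,2]<.048)),.039,N,"nook")
    rect(n,(S<100)&(P[...,2]>.035),.044,N,"disc")
```

```text
top housing [227.3 198.4] 402 ctr [652.8 181.8] size [60.4 88.6] ang 8.4 mean [0.6521 0.1807] z 0.048
top bar [225.  197.1] 91 ctr [652.4 180.8] size [44.7 14.3] ang 8.3 mean [0.6522 0.1808] z 0.0817
top tile [233.4 240.7] 697 ctr [539.1 166.6] size [108.5  59.8] ang 9.3 mean [0.5362 0.1659] z 0.0343
top mat [308.  260.1] 2499 ctr [480.5 -39.5] size [157.6 127. ] ang 86.1 mean [ 0.4802 -0.0399] z 0.0036
top nook [402. 196.] 730 ctr [ 654.  -299.2] size [79.  79.7] ang 88.6 mean [ 0.6548 -0.2979] z 0.0391
top disc [402.4 196.1] 109 ctr [ 653.6 -297.1] size [28.6 31.1] ang 44.3 mean [ 0.654  -0.2975] z 0.0437
scene housing [331.8 213.4] 390 ctr [663.4 170.4] size [ 71.3 109.5] ang 7.1 mean [0.6688 0.1566] z 0.0471
scene bar [336.1 197.6] 119 ctr [658.1 174.3] size [52.1 25.3] ang 11.3 mean [0.6588 0.1748] z 0.0804
scene tile [303.2 190.9] 381 ctr [536.6 171.5] size [111.7  48.2] ang 9.9 mean [0.5379 0.1713] z 0.0347
scene mat [224.6 218.4] 1790 ctr [481.8 -41.7] size [155.3 126.1] ang 86.3 mean [ 0.4842 -0.045 ] z 0.0045
scene nook [153.3 297.5] 1350 ctr [ 655.  -299.5] size [79.9 83.7] ang 88.6 mean [ 0.6556 -0.3004] z 0.0399
scene disc [153.2 295.2] 188 ctr [ 654.9 -299. ] size [32.7 32.1] ang 26.0 mean [ 0.6549 -0.2994] z 0.0445
```

```bash
cat > go.py <<'E'
import sys,numpy as np
from scipy.spatial.transform import Rotation as R
from rig import manip
def go(x,y,z,yaw):
    s=manip.get_state();A=R.from_quat(s["tcp_rot"]);c,n=np.cos(np.radians(yaw)),np.sin(np.radians(yaw))
    B=R.from_matrix(np.array([[c,n,0],[n,-c,0],[0,0,-1.]]))
    ax=A.as_matrix()[:,0]
    print("t",round(s["time"],2),"at",s["tool_pos"].round(4),"yaw",np.degrees(np.arctan2(ax[1],ax[0])).round(2),"F",s["ft_force"].round(1),"M",s["moment"].round(2),"open",round(s["opening"],3),"grip",round(s["grasp_force"],1),"q6",s["joints"][5].round(2))
    print("twist",((A.inv()*B).as_rotvec()/(np.pi/2)).round(4).tolist(),"slide",(A.inv().apply(np.array([x,y,z])-s["tool_pos"])/.5).round(4).tolist())
go(*map(float,sys.argv[1:5]))
E
python3 go.py .6523 .181 .15 188.3
```

```text
t 0.1 at [0.2828 0.5571 0.2311] yaw 153.08 F [-0.6  0.9  0.5] M [-0.06  0.04  0.05] open 0.999 grip 0.0 q6 -0.11
twist [-0.0006, -0.0002, -0.3913] slide [-0.9994, -0.3361, 0.1625]
```

```bash
python3 -m creep '{"twist":[[0,0,-0.391],[0,0,-0.391],[0,0,-0.391],[0,0,-0.391],[0,0,-0.391],[0,0,-0.391],[0,0,-0.391],[0,0,-0.391],[0,0,-0.391],[0,0,-0.391]],"slide":[[-0.999,-0.336,0.16],[-0.999,-0.336,0.16],[-0.999,-0.336,0.16],[-0.999,-0.336,0.16],[-0.999,-0.336,0.16],[-0.999,-0.336,0.16],[-0.999,-0.336,0.16],[-0.999,-0.336,0.16],[-0.999,-0.336,0.16],[-0.999,-0.336,0.16]],"claw":[-1,-1,-1,-1,-1,-1,-1,-1,-1,-1]}'; python3 go.py .6523 .181 .15 188.3
```

```text
time: 1.1
tool_pos: [0.6234, 0.2102, 0.1575]
tcp_rot: [-0.072, 0.997, 0.0, -0.0]
ft_force: [0.3, 0.8, 0.3]
opening: 1.001
grasp_force: 0.0
t 1.1 at [0.6234 0.2102 0.1575] yaw -171.74 F [0.3 0.8 0.3] M [ 0.12 -0.04  0.02] open 1.001 grip 0.0 q6 -1.49
twist [0.0, -0.0003, -0.0004] slide [-0.0488, -0.066, 0.015]
```

```bash
python3 -m creep '{"twist":[[0,0,0],[0,0,0],[0,0,0],[0,0,0]],"slide":[[-0.049,-0.066,0.015],[-0.049,-0.066,0.015],[-0.049,-0.066,0.015],[-0.049,-0.066,0.015]],"claw":[-1,-1,-1,-1]}'; python3 go.py .6523 .181 .076 188.3
```

```text
time: 1.5
tool_pos: [0.6506, 0.1835, 0.1506]
tcp_rot: [-0.072, 0.997, 0.0, -0.0]
ft_force: [-0.6, 0.2, 0.1]
opening: 0.999
grasp_force: 0.0
t 1.5 at [0.6506 0.1835 0.1506] yaw -171.69 F [-0.6  0.2  0.1] M [0.06 0.03 0.03] open 0.999 grip 0.0 q6 -1.54
twist [0.0001, -0.0003, 0.0001] slide [-0.0026, -0.0055, 0.1492]
```

```bash
python3 -m creep '{"twist":[[0,0,0],[0,0,0],[0,0,0],[0,0,0],[0,0,0],[0,0,0]],"slide":[[-0.003,-0.005,0.07],[-0.003,-0.005,0.12],[-0.003,-0.005,0.149],[-0.003,-0.005,0.149],[-0.003,-0.005,0.149],[-0.003,-0.005,0.149]],"claw":[-1,-1,-1,-1,-1,-1]}'; python3 go.py .6523 .181 .076 188.3
python3 - <<'E'
from rig import read_camera
import cv2,numpy as np
p,_=read_camera("scene");q,_=read_camera("top")
a=cv2.resize(p[150:240,260:370],None,fx=3.6,fy=3.6,interpolation=cv2.INTER_CUBIC);b=cv2.resize(q[150:270,170:280],None,fx=3.6,fy=3.6,interpolation=cv2.INTER_CUBIC)
im=np.zeros((450,800,3),np.uint8);im[:a.shape[0],:396]=a;im[:b.shape[0],402:798]=b;cv2.imwrite("pics/knob1.png",im[:,:,::-1])
E
```

```text
time: 2.1
tool_pos: [0.6537, 0.181, 0.0777]
tcp_rot: [-0.072, 0.997, 0.0, 0.001]
ft_force: [-0.3, -0.6, -0.2]
opening: 0.999
grasp_force: 0.0
t 2.1 at [0.6537 0.181  0.0777] yaw -171.71 F [-0.3 -0.6 -0.2] M [ 0.06  0.03 -0.02] open 0.999 grip 0.0 q6 -1.54
twist [0.0001, 0.0014, -0.0001] slide [0.0027, 0.0004, 0.0033]
```

View pics/knob1.png

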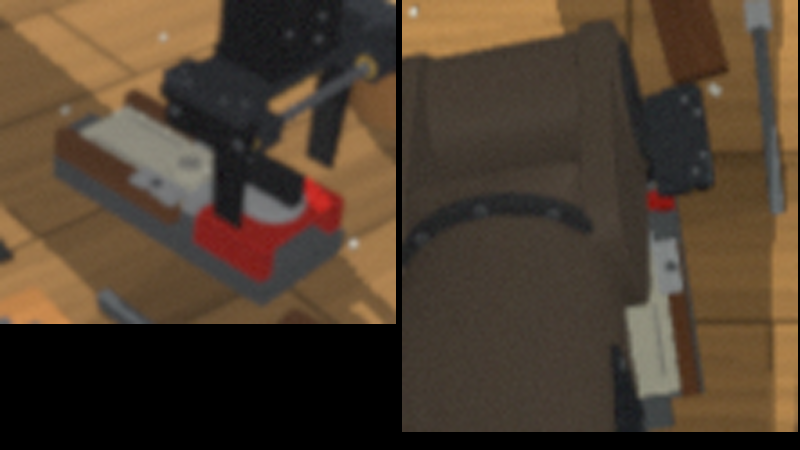

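The fingers straddle the bar, one at crop (230,170) and the other at (330,120), both clear above the disc. I'll close now.

```bash
python3 -m creep '{"twist":[[0,0,0],[0,0,0],[0,0,0],[0,0,0],[0,0,0],[0,0,0],[0,0,0],[0,0,0],[0,0,0]],"slide":[[0.002,0,0.003],[0.002,0,0.003],[0.002,0,0.003],[0.002,0,0.003],[0.002,0,0.003],[0.002,0,0.003],[0.002,0,0.003],[0.002,0,0.003],[0.002,0,0.003]],"claw":[1,1,1,1,1,1,1,1,1]}'; python3 go.py .6523 .181 .076 188.3
```

```text
time: 3.1
tool_pos: [0.6522, 0.1804, 0.0746]
tcp_rot: [-0.072, 0.997, 0.0, 0.0]
ft_force: [1.0, -0.2, -0.1]
opening: 0.297
grasp_force: 0.0
t 3.1 at [0.6522 0.1804 0.0746] yaw -171.73 F [ 1.  -0.2 -0.1] M [ 0.06  0.01 -0.04] open 0.297 grip 0.0 q6 -1.54
twist [0.0, 0.0, -0.0003] slide [-0.0005, 0.0011, -0.0027]
```

Still closing, so I'll wait for the grip.

```bash
python3 -m creep '{"twist":[[0,0,0],[0,0,0],[0,0,0],[0,0,0],[0,0,0]],"slide":[[0,0,0],[0,0,0],[0,0,0],[0,0,0],[0,0,0]],"claw":[1,1,1,1,1]}'; python3 go.py .6523 .181 .076 188.3
```

```text
time: 3.6
tool_pos: [0.6519, 0.1817, 0.0747]
tcp_rot: [-0.072, 0.997, 0.001, 0.0]
ft_force: [-0.9, 8.6, -0.6]
opening: 0.138
grasp_force: 30.0
t 3.6 at [0.6519 0.1817 0.0747] yaw -171.74 F [-0.9  8.6 -0.6] M [ 1.44  0.12 -0.14] open 0.138 grip 30.0 q6 -1.54
twist [0.0011, 0.0002, -0.0005] slide [-0.0005, -0.0016, -0.0026]
```

```bash
python3 -m creep '{"twist":[[0,0,0],[0,0,0.09],[0,0,0.18],[0,0,0.27],[0,0,0.36],[0,0,0.45],[0,0,0.54],[0,0,0.63],[0,0,0.72],[0,0,0.78]],"slide":[[0,0.003,0],[0,0.003,0],[0,0.003,0],[0,0.003,0],[0,0.003,0],[0,0.003,0],[0,0.003,0],[0,0.003,0],[0,0.003,0],[0,0.003,0]],"claw":[1,1,1,1,1,1,1,1,1,1]}'; python3 go.py .6523 .181 .076 110.9
```

```text
time: 4.6
tool_pos: [0.6518, 0.1817, 0.0747]
tcp_rot: [0.516, 0.856, -0.0, 0.0]
ft_force: [-0.7, -1.4, 1.2]
opening: 0.137
grasp_force: 30.1
t 4.6 at [0.6518 0.1817 0.0747] yaw 117.81 F [-0.7 -1.4  1.2] M [-0.23  0.27  0.42] open 0.137 grip 30.1 q6 -0.31
twist [-0.0003, 0.0002, 0.0768] slide [-0.0016, 0.0003, -0.0027]
```

```bash
python3 -m creep '{"twist":[[0,0,0.04],[0,0,0.08],[0,0,0.1],[0,0,0.1],[0,0,0.1],[0,0,0.1]],"slide":[[0,0,0],[0,0,0],[0,0,0],[0,0,0],[0,0,0],[0,0,0]],"claw":[1,1,1,1,1,1]}'; python3 go.py .6523 .181 .076 110.9
```

```text
time: 5.2
tool_pos: [0.6518, 0.1817, 0.0747]
tcp_rot: [0.58, 0.815, -0.0, -0.0]
ft_force: [-1.8, -3.8, 2.8]
opening: 0.138
grasp_force: 30.5
t 5.2 at [0.6518 0.1817 0.0747] yaw 109.14 F [-1.8 -3.8  2.8] M [-0.55  0.46  0.72] open 0.138 grip 30.5 q6 -0.16
twist [-0.0003, 0.0002, -0.0195] slide [-0.0016, 0.0005, -0.0026]
```

Run:
```python
from rig import read_camera
import cv2,numpy as np
p,_=read_camera("scene");q,_=read_camera("top")
a=cv2.resize(p[150:240,260:370],None,fx=3.6,fy=3.6,interpolation=cv2.INTER_CUBIC);b=cv2.resize(q[150:290,170:280],None,fx=3.6,fy=3.6,interpolation=cv2.INTER_CUBIC)
im=np.zeros((505,800,3),np.uint8);im[:a.shape[0],:396]=a;im[:b.shape[0],402:798]=b;cv2.imwrite("pics/knob2.png",im[:,:,::-1])
```

```text
(no output)
```

View pics/knob2.png

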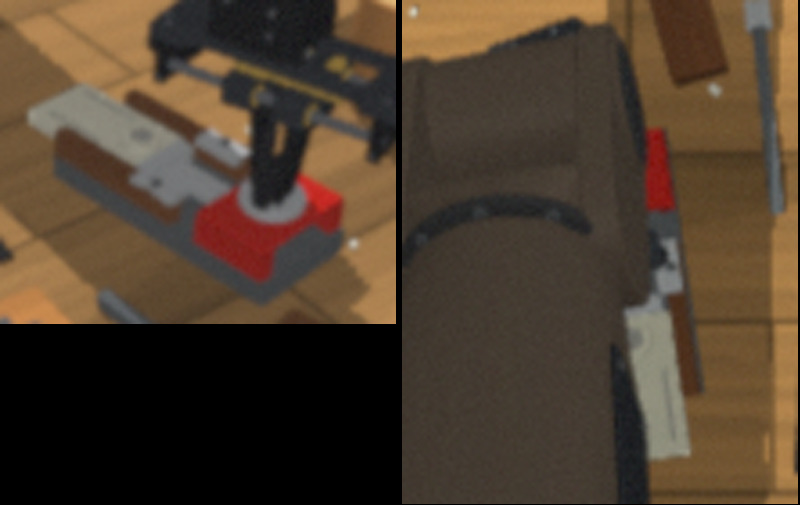

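The tool has turned 79°, the moment rose past 0.4 N m, and the tile is out of the lips with its plain end at crop (40,110). The knob is at its stop, so I'll let it go.

```bash
python3 -m creep '{"twist":[[0,0,0],[0,0,0],[0,0,0],[0,0,0],[0,0,0],[0,0,0],[0,0,0],[0,0,0],[0,0,0],[0,0,0]],"slide":[[0,0,0],[0,0,0],[0,0,0],[0,0,0],[0,0,0],[0,0,0],[0,0,0],[0,0,0],[0,0,0],[0,0,0]],"claw":[-1,-1,-1,-1,-1,-1,-1,-1,-1,-1]}'; python3 -m creep '{"twist":[[0,0,0],[0,0,0],[0,0,0],[0,0,0],[0,0,0],[0,0,0]],"slide":[[0,0,0],[0,0,-0.08],[0,0,-0.16],[0,0,-0.2],[0,0,-0.2],[0,0,-0.2]],"claw":[-1,-1,-1,-1,-1,-1]}'; python3 go.py .456 .1525 .13 188.3
```

```text
time: 6.3
tool_pos: [0.6519, 0.1821, 0.0747]
tcp_rot: [0.58, 0.815, 0.0, -0.0]
ft_force: [-0.2, 0.4, 0.2]
opening: 0.918
grasp_force: 0.0
time: 6.9
tool_pos: [0.6517, 0.1819, 0.1744]
tcp_rot: [0.58, 0.814, 0.0, -0.0]
ft_force: [0.6, 0.0, 0.2]
opening: 0.996
grasp_force: 0.0
t 6.9 at [0.6517 0.1819 0.1744] yaw 109.07 F [0.6 0.  0.2] M [-0.09  0.07 -0.02] open 0.996 grip 0.0 q6 -0.16
twist [0.0, -0.0, -0.8803] slide [0.0724, -0.3891, 0.0887]
```

```bash
python3 go.py .46 -.04 .2 188.3; python3 -m creep '{"twist":[[0,0,-0.09],[0,0,-0.18],[0,0,-0.27],[0,0,-0.36],[0,0,-0.45],[0,0,-0.54],[0,0,-0.63],[0,0,-0.72],[0,0,-0.8],[0,0,-0.88]],"slide":[[-0.03,-0.05,-0.05],[-0.06,-0.1,-0.05],[-0.1,-0.17,-0.05],[-0.15,-0.23,-0.05],[-0.2,-0.3,-0.05],[-0.25,-0.36,-0.05],[-0.28,-0.43,-0.05],[-0.29,-0.49,-0.05],[-0.294,-0.508,-0.05],[-0.294,-0.508,-0.05]],"claw":[-1,-1,-1,-1,-1,-1,-1,-1,-1,-1]}'
```

```text
t 6.9 at [0.6517 0.1819 0.1744] yaw 109.07 F [0.6 0.  0.2] M [-0.09  0.07 -0.02] open 0.996 grip 0.0 q6 -0.16
twist [0.0, -0.0, -0.8803] slide [-0.2941, -0.5073, -0.0513]
time: 7.9
tool_pos: [0.4582, -0.0406, 0.1985]
tcp_rot: [-0.074, 0.997, 0.0, -0.001]
ft_force: [0.6, 0.2, 1.2]
opening: 1.001
grasp_force: 0.0
```

```bash
cat > meas.py <<'E'
import numpy as np,cv2,sys
from h import *
from rig import read_camera
def tile(z,lo,hi,box,n="top"):
    p,d=read_camera(n);h=cv2.cvtColor(p,cv2.COLOR_RGB2HSV);H,S,V=[h[...,i] for i in range(3)];P=pts(n,d)
    m=((H>12)&(H<45)&(S<80)&(V>100)&(P[...,2]>lo)&(P[...,2]<hi)&(P[...,0]>box[0])&(P[...,0]<box[1])&(P[...,1]>box[2])&(P[...,1]<box[3])).astype(np.uint8)
    k,l,st,ce=cv2.connectedComponentsWithStats(m)
    if k<2: print(n,"none");return p
    i=1+st[1:,4].argmax();vs,us=np.where(l==i);q=np.array([onz(n,u,v,z)[:2] for u,v in zip(us,vs)])
    r=cv2.minAreaRect((q*1000).astype(np.float32));print(n,"tile",ce[i].round(1),st[i,4],np.round(r[0],1),np.round(r[1],1),round(r[2],1),"z",np.median(P[l==i][:,2]).round(4),"corners",cv2.boxPoints(r).round(0).tolist())
    return p
E
python3 - <<'E'
from meas import *
t=tile(.034,.02,.05,(.38,.62,.08,.26));s=tile(.034,.02,.05,(.38,.62,.08,.26),"scene")
a=cv2.resize(t[180:290,200:265],None,fx=5,fy=5,interpolation=cv2.INTER_CUBIC);b=cv2.resize(s[150:240,260:370],None,fx=4,fy=4,interpolation=cv2.INTER_CUBIC)
im=np.zeros((560,800,3),np.uint8);im[:550,:325]=a;im[:360,330:770]=b;cv2.imwrite("pics/rel.png",im[:,:,::-1])
E
python3 go.py .456 .1525 .13 188.3
```

```text
top tile [235.7 257. ] 893 [491.4 159.7] [110.   62.6] 8.9 z 0.0343 corners [[432.0, 182.0], [442.0, 120.0], [551.0, 137.0], [541.0, 199.0]]
scene tile [290.1 184.8] 541 [494.9 157.2] [124.   72.9] 14.7 z 0.0345 corners [[426.0, 177.0], [444.0, 106.0], [564.0, 138.0], [546.0, 208.0]]
t 8.0 at [ 0.4593 -0.0402  0.1986] yaw -171.66 F [-0.3 -0.5  0. ] M [ 0.04 -0.07 -0.06] open 0.996 grip 0.0 q6 -1.95
twist [0.0005, -0.0011, 0.0004] slide [-0.0496, 0.3822, 0.1375]
```

View pics/rel.png

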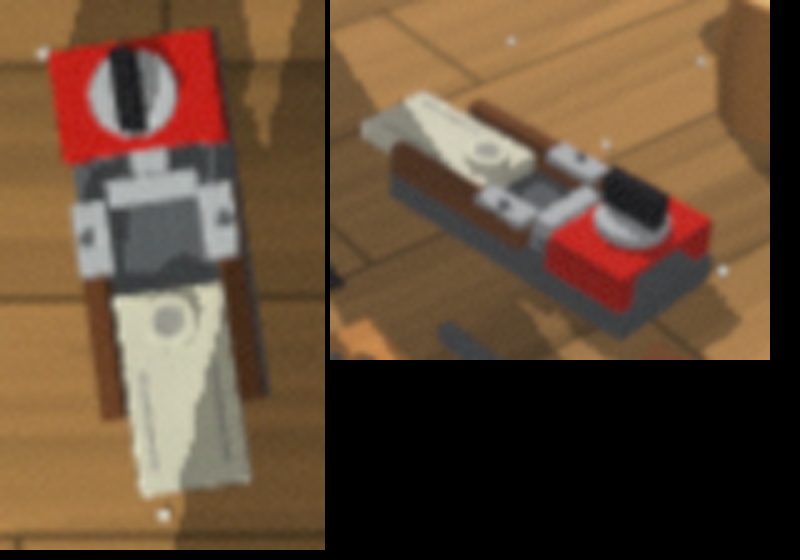

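The knob is back at rest with its bar along the jig. The tile lies ejected in the channel, medallion at crop (170,320), with its centre at (0.491, 0.160). I'll grip the protruding plain end.

```bash
python3 go.py .4588 .1553 .1 188.5;  python3 -m creep '{"twist":[[0,0,-0.002],[0,0,-0.002],[0,0,-0.002],[0,0,-0.002],[0,0,-0.002],[0,0,-0.002],[0,0,-0.002]],"slide":[[-0.056,0.388,0],[-0.056,0.388,0.05],[-0.056,0.388,0.1],[-0.056,0.388,0.197],[-0.056,0.388,0.197],[-0.056,0.388,0.197],[-0.056,0.388,0.197]],"claw":[-1,-1,-1,-1,-1,-1,-1]}'; python3 go.py .4588 .1553 .034 188.5
```

```text
t 8.0 at [ 0.4593 -0.0402  0.1986] yaw -171.66 F [-0.3 -0.5  0. ] M [ 0.04 -0.07 -0.06] open 0.996 grip 0.0 q6 -1.95
twist [0.0005, -0.0011, -0.0018] slide [-0.0561, 0.3869, 0.1975]
time: 8.7
tool_pos: [0.4593, 0.156, 0.1006]
tcp_rot: [-0.073, 0.997, -0.0, -0.001]
ft_force: [-0.1, -0.0, 1.0]
opening: 0.997
grasp_force: 0.0
t 8.7 at [0.4593 0.156  0.1006] yaw -171.6 F [-0.1 -0.   1. ] M [0.03 0.03 0.02] open 0.997 grip 0.0 q6 -1.53
twist [-0.0001, -0.0014, -0.0011] slide [0.001, -0.0013, 0.1332]
```

```bash
python3 -m creep '{"twist":[[0,0,0],[0,0,0],[0,0,0],[0,0,0],[0,0,0],[0,0,0],[0,0,0],[0,0,0],[0,0,0],[0,0,0]],"slide":[[0.001,-0.001,0.07],[0.001,-0.001,0.11],[0.001,-0.001,0.133],[0.001,-0.001,0.133],[0.001,-0.001,0.133],[0.001,-0.001,0.133],[0.001,-0.001,0.133],[0.001,-0.001,0.133],[0.001,-0.001,0.133],[0.001,-0.001,0.133]],"claw":[-1,-1,-1,1,1,1,1,1,1,1]}'; python3 go.py .4588 .1553 .034 188.5
```

```text
time: 9.7
tool_pos: [0.4595, 0.1554, 0.0352]
tcp_rot: [-0.074, 0.997, 0.0, 0.0]
ft_force: [-0.5, -2.1, 7.0]
opening: 0.629
grasp_force: 29.9
t 9.7 at [0.4595 0.1554 0.0352] yaw -171.54 F [-0.5 -2.1  7. ] M [-0.29  0.08  0.02] open 0.629 grip 29.9 q6 -1.53
twist [0.0, 0.0006, -0.0004] slide [0.0014, -0.0001, 0.0024]
```

```bash
python3 -m creep '{"twist":[[0,0,0],[0,0,0],[0,0,0],[0,0,0],[0,0,0],[0,0,0]],"slide":[[0,0,0],[0,0,-0.03],[0,0,-0.08],[0,0,-0.14],[0,0,-0.2],[0,0,-0.2]],"claw":[1,1,1,1,1,1]}'; python3 go.py .5 .06 .14 100
python3 - <<'E'
from rig import read_camera
import cv2,numpy as np
p,_=read_camera("scene")
cv2.imwrite("pics/lift.png",cv2.resize(p[110:240,200:400],None,fx=3,fy=3)[:,:,::-1])
E
```

```text
time: 10.3
tool_pos: [0.4604, 0.1557, 0.1376]
tcp_rot: [-0.074, 0.997, 0.0, 0.003]
ft_force: [1.4, 0.3, -2.6]
opening: 0.627
grasp_force: 29.9
t 10.3 at [0.4604 0.1557 0.1376] yaw -171.53 F [ 1.4  0.3 -2.6] M [0.02 0.07 0.03] open 0.627 grip 29.9 q6 -1.53
twist [0.0028, 0.0025, 0.9829] slide [-0.0502, -0.2011, -0.0045]
```

View pics/lift.png

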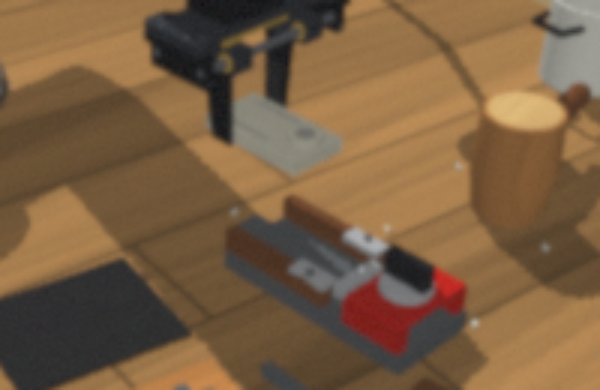

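The tile is held level and clear of the channel, with the knob at rest. I'll carry it to the mat while turning clockwise.

```bash
python3 -m creep '{"twist":[[0,0,0.09],[0,0,0.18],[0,0,0.27],[0,0,0.36],[0,0,0.45],[0,0,0.54],[0,0,0.63],[0,0,0.72],[0,0,0.81],[0,0,0.9]],"slide":[[0,-0.02,0],[0,-0.04,0],[-0.01,-0.06,0],[-0.02,-0.08,0],[-0.03,-0.1,0],[-0.03,-0.12,0],[-0.04,-0.14,0],[-0.04,-0.16,0],[-0.05,-0.18,0],[-0.05,-0.2,0]],"claw":[1,1,1,1,1,1,1,1,1,1]}'; python3 go.py .513 -.041 .14 20
```

```text
time: 11.35
tool_pos: [0.4986, 0.0598, 0.1331]
tcp_rot: [0.594, 0.804, -0.001, -0.001]
ft_force: [-0.1, 1.4, -1.8]
opening: 0.632
grasp_force: 29.9
t 11.35 at [0.4986 0.0598 0.1331] yaw 107.11 F [-0.1  1.4 -1.8] M [-0.01 -0.01  0.  ] open 0.632 grip 29.9 q6 -0.31
twist [-0.0013, 0.0005, 0.9679] slide [-0.2012, -0.0318, -0.0139]
```

```bash
python3 -m creep '{"twist":[[0,0,0.09],[0,0,0.18],[0,0,0.27],[0,0,0.36],[0,0,0.45],[0,0,0.54],[0,0,0.63],[0,0,0.72],[0,0,0.81],[0,0,0.9]],"slide":[[-0.02,0,0],[-0.04,0,0],[-0.06,-0.01,0],[-0.08,-0.01,0],[-0.1,-0.02,0],[-0.12,-0.02,0],[-0.15,-0.025,0],[-0.17,-0.03,0],[-0.19,-0.03,0],[-0.2,-0.032,0]],"claw":[1,1,1,1,1,1,1,1,1,1]}'; python3 go.py .513 -.041 .07 -1.5
```

```text
time: 12.35
tool_pos: [0.5131, -0.0406, 0.1331]
tcp_rot: [0.974, 0.226, -0.001, -0.0]
ft_force: [0.2, -0.7, -2.1]
opening: 0.632
grasp_force: 29.9
t 12.35 at [ 0.5131 -0.0406  0.1331] yaw 26.09 F [ 0.2 -0.7 -2.1] M [-0.05  0.08  0.01] open 0.632 grip 29.9 q6 0.91
twist [-0.0006, 0.0012, 0.3065] slide [-0.0004, 0.0008, 0.1261]
```

```bash
python3 -m creep '{"twist":[[0,0,0.09],[0,0,0.18],[0,0,0.27],[0,0,0.307],[0,0,0.307],[0,0,0.307],[0,0,0.307]],"slide":[[0,0,0],[0,0,0],[0,0,0.04],[0,0,0.08],[0,0,0.12],[0,0,0.126],[0,0,0.126]],"claw":[1,1,1,1,1,1,1]}'; python3 go.py .513 -.041 .022 -1.5
```

```text
time: 13.05
tool_pos: [0.5129, -0.0399, 0.0706]
tcp_rot: [1.0, -0.01, -0.001, -0.0]
ft_force: [-1.3, -0.2, -1.6]
opening: 0.629
grasp_force: 29.9
t 13.05 at [ 0.5129 -0.0399  0.0706] yaw -1.16 F [-1.3 -0.2 -1.6] M [-0.05  0.03  0.  ] open 0.629 grip 29.9 q6 1.38
twist [-0.0003, 0.0015, 0.0038] slide [0.0005, 0.0023, 0.0971]
```

Now I'll lower, release, and rise.

```bash
python3 -m creep '{"twist":[[0,0,0.004],[0,0,0.004],[0,0,0.004],[0,0,0.004],[0,0,0.004],[0,0,0.004],[0,0,0.004],[0,0,0.004],[0,0,0.004],[0,0,0.004]],"slide":[[0,0,0.03],[0,0,0.06],[0,0,0.085],[0,0,0.097],[0,0,0.097],[0,0,0.097],[0,0,0.097],[0,0,0.097],[0,0,0.097],[0,0,0.097]],"claw":[1,1,1,1,1,-1,-1,-1,-1,-1]}'; python3 -m creep '{"twist":[[0,0,0],[0,0,0],[0,0,0],[0,0,0],[0,0,0],[0,0,0]],"slide":[[0,0,0],[0,0,0],[0,0,-0.08],[0,0,-0.16],[0,0,-0.2],[0,0,-0.2]],"claw":[-1,-1,-1,-1,-1,-1]}'
python3 - <<'E'
from meas import *
b=(.4,.57,-.13,.06)
t=tile(.018,.01,.035,b);s=tile(.018,.01,.035,b,"scene")
im=np.zeros((450,800,3),np.uint8);a=cv2.resize(t[210:310,255:365],None,fx=3.6,fy=3.6);c=cv2.resize(s[165:265,165:275],None,fx=3.6,fy=3.6)
im[:360,:396]=a;im[:360,402:798]=c;cv2.imwrite("pics/mat.png",im[:,:,::-1])
E
python3 go.py .447 -.04 .022 -1.5
```

```text
time: 14.05
tool_pos: [0.5136, -0.04, 0.0234]
tcp_rot: [1.0, -0.013, 0.0, -0.0]
ft_force: [0.9, -0.3, -0.0]
opening: 0.977
grasp_force: 0.0
time: 14.65
tool_pos: [0.5145, -0.0402, 0.1257]
tcp_rot: [1.0, -0.013, 0.002, 0.0]
ft_force: [-0.6, 0.1, -1.5]
opening: 0.998
grasp_force: 0.0
top none
scene tile [226.3 214.5] 714 [483.5 -41.6] [ 64. 126.] 88.9 z 0.0186 corners [[420.0, -72.0], [546.0, -75.0], [547.0, -11.0], [421.0, -8.0]]
t 14.75 at [ 0.5133 -0.04    0.123 ] yaw -1.54 F [ 0.1  0.3 -1.5] M [-0.    0.22  0.  ] open 1.001 grip 0.0 q6 1.39
twist [0.0, -0.0003, -0.0004] slide [-0.1327, 0.0036, 0.2019]
```

View pics/mat.png

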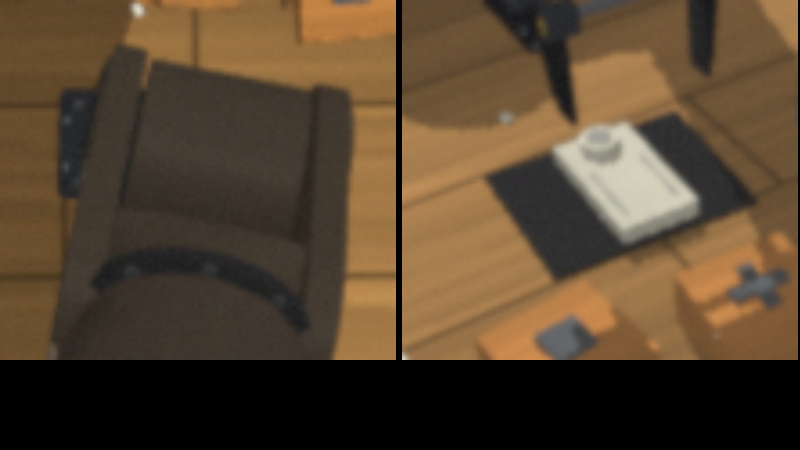

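The tile lies flat, face up on the mat, with its medallion end towards the robot at crop (600,140). The arm hides it from the top camera. I'll check the medallion by ray, then move over it.

```bash
python3 -c "
from h import *
print(onz('scene',165+198/3.6,165+135/3.6,.026), proj('scene',[.443,-.04,.026]))"; python3 go.py .4425 -.04 .1 -1.5;  python3 -m creep '{"twist":[[0,0,0],[0,0,0],[0,0,0],[0,0,0],[0,0,0]],"slide":[[-0.07,0,0],[-0.142,0,0],[-0.142,0,0.04],[-0.142,0,0.04],[-0.142,0,0.04]],"claw":[-1,-1,-1,-1,-1]}'; python3 go.py .4425 -.04 .0235 -1.5
```

```text
[ 0.4447079  -0.03463957  0.026     ] [217.89192091 202.88576133]
t 14.75 at [ 0.5133 -0.04    0.123 ] yaw -1.54 F [ 0.1  0.3 -1.5] M [-0.    0.22  0.  ] open 1.001 grip 0.0 q6 1.39
twist [0.0, -0.0003, -0.0004] slide [-0.1416, 0.0038, 0.0459]
time: 15.25
tool_pos: [0.4426, -0.0382, 0.1024]
tcp_rot: [1.0, -0.013, -0.001, -0.0]
ft_force: [-0.0, 0.0, -0.2]
opening: 0.998
grasp_force: 0.0
t 15.25 at [ 0.4426 -0.0382  0.1024] yaw -1.54 F [-0.   0.  -0.2] M [-0.04  0.14  0.03] open 0.998 grip 0.0 q6 1.36
twist [-0.0003, 0.0012, -0.0005] slide [0.0003, 0.0038, 0.1579]
```

```bash
python3 -m creep '{"twist":[[0,0,0],[0,0,0],[0,0,0],[0,0,0],[0,0,0],[0,0,0],[0,0,0],[0,0,0],[0,0,0],[0,0,0]],"slide":[[0,0.003,0.07],[0,0.003,0.13],[0,0.003,0.159],[0,0.003,0.159],[0,0.003,0.159],[0,0.003,0.159],[0,0.003,0.159],[0,0.003,0.159],[0,0.003,0.159],[0,0.003,0.159]],"claw":[-1,-1,-1,-1,1,1,1,1,1,1]}'; python3 go.py .4425 -.04 .0235 -1.5
```

```text
time: 16.25
tool_pos: [0.4424, -0.0395, 0.0238]
tcp_rot: [1.0, -0.013, 0.0, -0.0]
ft_force: [-0.7, 1.1, 3.0]
opening: 0.627
grasp_force: 30.0
t 16.25 at [ 0.4424 -0.0395  0.0238] yaw -1.54 F [-0.7  1.1  3. ] M [0.35 0.36 0.02] open 0.627 grip 30.0 q6 1.36
twist [-0.0001, -0.0001, -0.0005] slide [0.0002, 0.0009, 0.0006]
```

Run:
```python
from h import *
d=np.load("top0.npz")["d"];P=pts("top",d)
m=(P[...,2]>.006)&(P[...,2]<.06)&(P[...,0]>.4)&(P[...,0]<.612)&(P[...,1]<-.2)&(P[...,1]>-.4)
k,l,st,ce=cv2.connectedComponentsWithStats(m.astype(np.uint8))
for i in range(1,k):
    if st[i,4]<8: continue
    q=P[l==i];print(ce[i].round(0),st[i,4])
    for x in np.arange(.4,.62,.02):
        s=q[(q[:,0]>=x)&(q[:,0]<x+.02)]
        if len(s): print(round(x,2),"y",s[:,1].min().round(3),s[:,1].max().round(3),"zmax",s[:,2].max().round(3))
```

```text
[429. 243.] 843
0.42 y -0.4 -0.38 zmax 0.016
0.44 y -0.399 -0.377 zmax 0.018
0.46 y -0.399 -0.374 zmax 0.017
0.48 y -0.399 -0.37 zmax 0.02
0.5 y -0.397 -0.351 zmax 0.019
0.52 y -0.4 -0.347 zmax 0.021
0.54 y -0.4 -0.345 zmax 0.019
0.56 y -0.399 -0.341 zmax 0.019
0.58 y -0.398 -0.341 zmax 0.018
[386. 265.] 170
0.4 y -0.263 -0.252 zmax 0.013
0.42 y -0.262 -0.252 zmax 0.013
0.44 y -0.262 -0.251 zmax 0.013
0.46 y -0.26 -0.251 zmax 0.013
0.48 y -0.26 -0.25 zmax 0.015
0.5 y -0.258 -0.249 zmax 0.014
0.52 y -0.259 -0.249 zmax 0.012
```

```bash
python3 -m creep '{"twist":[[0,0,0],[0,0,0],[0,0,0],[0,0,0],[0,0,0],[0,0,0],[0,0,0],[0,0,0],[0,0,0],[0,0,0]],"slide":[[0,0,0],[0,0,-0.06],[0,0,-0.12],[0.02,0.06,-0.17],[0.05,0.15,-0.17],[0.08,0.24,-0.17],[0.1,0.33,-0.17],[0.12,0.42,-0.17],[0.132,0.5,-0.17],[0.132,0.507,-0.17]],"claw":[1,1,1,1,1,1,1,1,1,1]}'; python3 go.py .508 -.2947 .06 -1.5
```

```text
time: 17.25
tool_pos: [0.5019, -0.2991, 0.1081]
tcp_rot: [1.0, -0.015, 0.001, 0.001]
ft_force: [-0.5, 1.0, -1.7]
opening: 0.63
grasp_force: 30.0
t 17.25 at [ 0.5019 -0.2991  0.1081] yaw -1.73 F [-0.5  1.  -1.7] M [-0.04  0.28 -0.01] open 0.63 grip 30.0 q6 0.95
twist [0.0007, -0.0007, -0.0025] slide [0.0119, -0.0093, 0.0962]
```

```bash
python3 -m creep '{"twist":[[0,0,0],[0,0,0],[0,0,0],[0,0,0]],"slide":[[0,0,0],[0,0,0.05],[0,0,0.1],[0,0,0.1]],"claw":[1,1,1,1]}'
python3 - <<'E'
from rig import read_camera
import cv2,numpy as np
np.savez("st.npz",**{n:read_camera(n)[0] for n in("scene","top")})
z=np.load("st.npz");im=np.zeros((450,800,3),np.uint8)
im[:420,:396]=cv2.resize(z["top"][170:275,350:449],None,fx=4,fy=4);im[:420,402:798]=cv2.resize(z["scene"][225:330,95:194],None,fx=4,fy=4);cv2.imwrite("pics/stage.png",im[:,:,::-1])
E
python3 go.py .508 -.2947 .0333 -1.5
```

```text
time: 17.65
tool_pos: [0.5002, -0.2925, 0.0561]
tcp_rot: [1.0, -0.013, -0.002, -0.002]
ft_force: [-0.1, 0.3, -2.0]
opening: 0.628
grasp_force: 30.0
t 17.75 at [ 0.5016 -0.2938  0.0588] yaw -1.48 F [ 0.  -0.5 -1.3] M [ 0.01  0.23 -0.02] open 0.632 grip 30.0 q6 0.95
twist [-0.0005, 0.0006, 0.0003] slide [0.0129, 0.0015, 0.051]
```

View pics/stage.png

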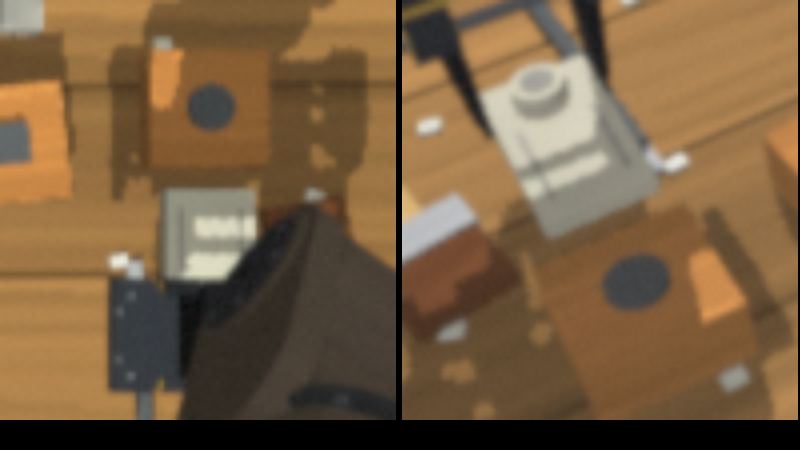

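Run:
```python
from h import *
a=onz("top",350+162/4-.4,170+187/4-.4,.053);b=onz("top",350+257/4-.4,170+187/4-.4,.053)
print("top edge",a.round(4),b.round(4),"mid",((a+b)/2).round(4))
for z in(.053,):
    a=onz("scene",95+(550-402)/4-.4,225+238/4-.4,.053-.014);b=onz("scene",95+(660-402)/4-.4,225+187/4-.4,.053-.014);print("scene bottom edge",a.round(4),b.round(4),((a+b)/2).round(4))
e=np.array([.6543,-.2985])
print("nook axis y at that x", e[1]+.052*.026)
```

```text
top edge [ 0.5986 -0.2607  0.053 ] [ 0.598  -0.3242  0.053 ] mid [ 0.5983 -0.2924  0.053 ]
scene bottom edge [ 0.598  -0.3232  0.039 ] [ 0.5971 -0.2642  0.039 ] [ 0.5976 -0.2937  0.039 ]
nook axis y at that x -0.29714799999999997
```

```bash
python3 - <<'E'
from h import *
from rig import read_camera
for n in("top","scene"):
    p,d=read_camera(n);P=pts(n,d)
    m=(abs(P[...,2]-.053)<.006)&(P[...,0]>.53)&(P[...,0]<.62)&(abs(P[...,1]+.295)<.05)
    q=P[m]; print(n,"front x",np.percentile(q[:,0],[98,99.5]).round(4),"z",np.median(q[:,2]).round(4))
    for x in np.arange(.55,.6,.008):
        s=q[abs(q[:,0]-x)<.004]
        if len(s)>10: print(x.round(3),"y",s[:,1].min().round(4),s[:,1].max().round(4),"mid",((s[:,1].min()+s[:,1].max())/2).round(4))
    m=(abs(P[...,2]-.0395)<.0025)&(P[...,0]>.61)&(P[...,0]<.7)&(abs(P[...,1]+.298)<.055);q=P[m]
    for x in np.arange(.624,.69,.012):
        s=q[abs(q[:,0]-x)<.006]
        print("nook",x.round(3),"y",s[:,1].min().round(4),s[:,1].max().round(4),"mid",((s[:,1].min()+s[:,1].max())/2).round(4))
E
python3 go.py .508 -.2947 .0333 -1.5
```

```text
top front x [0.5967 0.597 ] z 0.0516
0.55 y -0.312 -0.2645 mid -0.2883
0.558 y -0.3216 -0.2648 mid -0.2932
0.566 y -0.3251 -0.2648 mid -0.295
0.574 y -0.3251 -0.2656 mid -0.2953
0.582 y -0.3224 -0.2654 mid -0.2939
0.59 y -0.3225 -0.2657 mid -0.2941
0.598 y -0.323 -0.2656 mid -0.2943
nook 0.624 y -0.3351 -0.2585 mid -0.2968
nook 0.636 y -0.3357 -0.2589 mid -0.2973
nook 0.648 y -0.336 -0.259 mid -0.2975
nook 0.66 y -0.3364 -0.259 mid -0.2977
nook 0.672 y -0.3363 -0.2597 mid -0.298
nook 0.684 y -0.3371 -0.2599 mid -0.2985
scene front x [0.5986 0.5998] z 0.0536
0.55 y -0.3253 -0.2658 mid -0.2955
0.558 y -0.3254 -0.2654 mid -0.2954
0.566 y -0.3257 -0.2665 mid -0.2961
0.574 y -0.3257 -0.2662 mid -0.2959
0.582 y -0.326 -0.267 mid -0.2965
0.59 y -0.326 -0.2666 mid -0.2963
0.598 y -0.3261 -0.2663 mid -0.2962
nook 0.624 y -0.3388 -0.2591 mid -0.2989
nook 0.636 y -0.339 -0.2596 mid -0.2993
nook 0.648 y -0.3393 -0.2597 mid -0.2995
nook 0.66 y -0.3395 -0.2602 mid -0.2999
nook 0.672 y -0.3397 -0.2605 mid -0.3001
nook 0.684 y -0.3403 -0.2606 mid -0.3005
t 17.85 at [ 0.5021 -0.2945  0.0598] yaw -1.5 F [-0.   1.1 -1.4] M [-0.02  0.26 -0.01] open 0.63 grip 30.0 q6 0.95
twist [0.0004, -0.0007, 0.0] slide [0.0117, 0.0001, 0.053]
```

Both cameras agree the tile has to shift about 2 mm towards −y. I'll correct that and lower it in front of the mouth.

```bash
python3 -m creep '{"twist":[[0,0,0],[0,0,0],[0,0,0],[0,0,0],[0,0,0],[0,0,0]],"slide":[[0.004,0.004,0],[0.004,0.004,0.025],[0.004,0.004,0.053],[0.004,0.004,0.053],[0.004,0.004,0.053],[0.004,0.004,0.053]],"claw":[1,1,1,1,1,1]}'; python3 go.py .5305 -.2971 .0333 -1.5
```

```text
time: 18.45
tool_pos: [0.5036, -0.2969, 0.0321]
tcp_rot: [1.0, -0.013, -0.0, -0.0]
ft_force: [-0.8, 0.2, -2.0]
opening: 0.626
grasp_force: 30.0
t 18.45 at [ 0.5036 -0.2969  0.0321] yaw -1.54 F [-0.8  0.2 -2. ] M [-0.04  0.27  0.04] open 0.626 grip 30.0 q6 0.95
twist [-0.0001, 0.0, -0.0005] slide [0.0538, -0.0011, -0.0024]
```

```bash
python3 -m creep '{"twist":[[0,0,0],[0,0,0],[0,0,0],[0,0,0],[0,0,0],[0,0,0],[0,0,0]],"slide":[[0.01,0,-0.001],[0.02,0,-0.001],[0.03,0,-0.001],[0.04,0,-0.001],[0.05,0,-0.001],[0.06,0,-0.001],[0.06,0,-0.001]],"claw":[1,1,1,1,1,1,1]}'; python3 go.py .582 -.2984 .0333 -1.5
```

```text
time: 19.15
tool_pos: [0.5342, -0.2977, 0.0326]
tcp_rot: [1.0, -0.013, 0.0, 0.0]
ft_force: [0.7, -0.2, -2.8]
opening: 0.628
grasp_force: 30.0
t 19.15 at [ 0.5342 -0.2977  0.0326] yaw -1.52 F [ 0.7 -0.2 -2.8] M [-0.04  0.28  0.02] open 0.628 grip 30.0 q6 0.98
twist [0.0001, -0.0003, -0.0002] slide [0.0956, -0.0011, -0.0014]
```

It went in without contact. I'll continue to just short of home, TCP x about 0.585.

```bash
python3 -m creep '{"twist":[[0,0,0],[0,0,0],[0,0,0],[0,0,0],[0,0,0],[0,0,0],[0,0,0],[0,0,0]],"slide":[[0.02,0,0],[0.04,0,0],[0.055,0,0],[0.07,0,0],[0.085,0,0],[0.096,0,0],[0.1,0,0],[0.1,0,0]],"claw":[1,1,1,1,1,1,1,1]}'; python3 go.py .592 -.2988 .0315 -1.5
```

```text
time: 19.95
tool_pos: [0.5836, -0.2989, 0.0325]
tcp_rot: [1.0, -0.013, -0.0, -0.0]
ft_force: [0.1, -0.0, -1.5]
opening: 0.626
grasp_force: 30.0
t 19.95 at [ 0.5836 -0.2989  0.0325] yaw -1.53 F [ 0.1 -0.  -1.5] M [-0.05  0.27 -0.02] open 0.626 grip 30.0 q6 1.02
twist [-0.0001, 0.0, -0.0003] slide [0.0167, -0.0007, 0.002]
```

```bash
python3 -m creep '{"twist":[[0,0,0],[0,0,0],[0,0,0],[0,0,0],[0,0,0],[0,0,0]],"slide":[[0.002,0,0.002],[0.004,0,0.003],[0.007,0,0.003],[0.01,0,0.003],[0.012,0,0.003],[0.012,0,0.003]],"claw":[1,1,1,1,1,1]}'; python3 go.py .592 -.2988 .0305 -1.5
```

```text
time: 20.55
tool_pos: [0.589, -0.2991, 0.031]
tcp_rot: [1.0, -0.014, -0.001, -0.0]
ft_force: [-4.1, -0.4, -0.6]
opening: 0.625
grasp_force: 30.0
t 20.55 at [ 0.589  -0.2991  0.031 ] yaw -1.55 F [-4.1 -0.4 -0.6] M [-0.12  0.97 -0.13] open 0.625 grip 30.0 q6 1.03
twist [-0.0004, 0.0007, -0.0005] slide [0.0059, -0.0007, 0.0009]
```

```bash
python3 -m creep '{"twist":[[0,0,0],[0,0,0],[0,0,0],[0,0,0]],"slide":[[0.002,0,0.001],[0.003,0,0.002],[0.004,0,0.002],[0.004,0,0.002]],"claw":[1,1,1,1]}'; python3 go.py .592 -.2988 .0305 -1.5
```

```text
time: 20.95
tool_pos: [0.5895, -0.2986, 0.0298]
tcp_rot: [1.0, -0.013, -0.002, -0.001]
ft_force: [-12.6, 0.9, 3.1]
opening: 0.63
grasp_force: 30.0
t 20.95 at [ 0.5895 -0.2986  0.0298] yaw -1.53 F [-12.6   0.9   3.1] M [ 0.09  2.23 -0.08] open 0.63 grip 30.0 q6 1.03
twist [-0.0013, 0.003, -0.0003] slide [0.0051, 0.0003, -0.0015]
```

The tile is against the back wall (12.6 N) and on the floor. I'll open only slightly, because the brush is beside the finger, and then rise.

```bash
python3 -m creep '{"twist":[[0,0,0],[0,0,0],[0,0,0],[0,0,0],[0,0,0]],"slide":[[0,0,0],[0,0,0],[0,0,0],[0,0,0],[0,0,0]],"claw":[-0.37,-0.37,-0.37,-0.37,-0.37]}'; python3 -m creep '{"twist":[[0,0,0],[0,0,0],[0,0,0],[0,0,0],[0,0,0],[0,0,0],[0,0,0],[0,0,0]],"slide":[[0,0,-0.02],[0,0,-0.05],[0,0,-0.1],[0,0,-0.18],[0,0,-0.25],[-0.08,0,-0.3],[-0.16,0,-0.3],[-0.16,0,-0.3]],"claw":[-0.37,-0.37,-0.37,-0.37,-0.37,-0.37,-0.37,-0.37]}'; python3 -m creep '{"twist":[[0,0,0],[0,0,0],[0,0,0],[0,0,0],[0,0,0],[0,0,0],[0,0,0]],"slide":[[0,-0.1,0],[0,-0.2,0],[0,-0.3,0],[0,-0.4,0],[0,-0.5,0],[0,-0.6,0],[0,-0.6,0]],"claw":[-0.37,-0.37,-0.37,-0.37,-0.37,-0.37,-0.37]}'
python3 - <<'E'
from meas import *
b=(.5,.72,-.35,-.25)
t=tile(.024,.012,.036,b);s=tile(.024,.012,.036,b,"scene")
im=np.zeros((450,800,3),np.uint8);im[:420,:396]=cv2.resize(t[170:275,350:449],None,fx=4,fy=4);im[:420,402:798]=cv2.resize(s[225:330,95:194],None,fx=4,fy=4);cv2.imwrite("pics/fin.png",im[:,:,::-1])
E
```

```text
time: 21.45
tool_pos: [0.5917, -0.2992, 0.0302]
tcp_rot: [1.0, -0.013, 0.0, 0.0]
ft_force: [-0.1, -0.2, -0.5]
opening: 0.686
grasp_force: 0.0
time: 22.25
tool_pos: [0.5083, -0.2967, 0.1826]
tcp_rot: [1.0, -0.014, 0.0, 0.0]
ft_force: [0.8, 0.1, -0.1]
opening: 0.684
grasp_force: 0.0
time: 22.95
tool_pos: [0.5197, 0.0077, 0.1813]
tcp_rot: [1.0, -0.011, 0.001, -0.0]
ft_force: [-0.1, -0.6, -0.6]
opening: 0.684
grasp_force: 0.0
top tile [400.6 218.2] 288 [ 594.3 -296.1] [57.7 36.2] 88.6 z 0.0244 corners [[575.0, -325.0], [612.0, -325.0], [613.0, -268.0], [577.0, -267.0]]
scene tile [142.4 280.3] 255 [ 584.4 -298.9] [60.6 28.7] 87.9 z 0.0288 corners [[569.0, -329.0], [598.0, -330.0], [600.0, -269.0], [571.0, -268.0]]
```

View pics/fin.png

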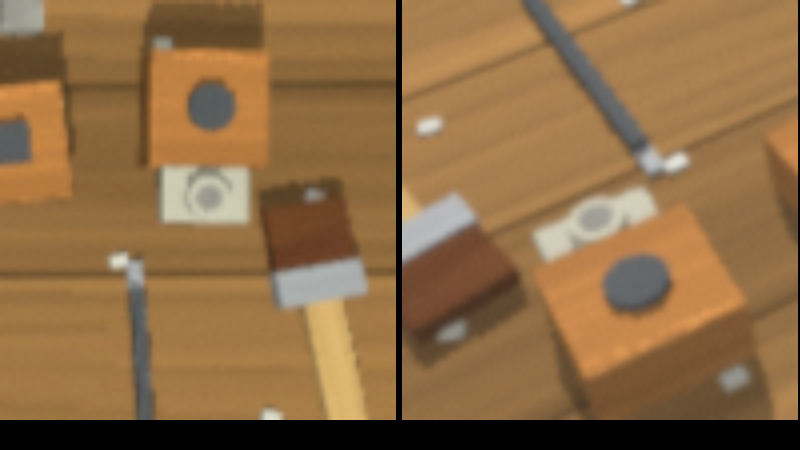

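The tile is in the round-marked nook, face up, with its face at 24 mm. Its medallion end at x = 0.576 stands about 38 mm out of the mouth, and the brush and chisel haven't moved. I'll hand it in.

```bash
python3 -c "
from rig import manip
print(manip.sign_off())"
```

```text
the job is handed in; nothing more can be done
None
```

Job handed in at about 23 s: I twisted the knob to its stop, it sprang back, and the tile is fully home in the round-marked pigeonhole, face up with about 38 mm showing; the sign-off gave no verdict.

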